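# Hang the dropping funnel in its side-opening hook

### The arm

A 6-joint arm with a two-finger parallel gripper is mounted at the origin on the work surface. World frame = base frame: x ahead of the robot, y to its left, z up, the work surface at z = 0. Lengths are in m, angles in rad, forces in N, time in s.
With the tool pointing down it reaches from about 0.35 to 0.85 m from the base axis. Payload 8.1 kg.
Tool frame: the origin (TCP) lies at the very end of the fingers, on their centre line; the grasp point (between the pads) lies 19 mm behind it (robot.pinch_z is the z of the grasp point in the tool frame, in m); z points along the fingers, y is the direction in which the jaws open and shut (so a half turn about z gives the same grasp; the last joint's range is limited). The gripper opens to 93 mm and grips with 3 to 60 N. Pads are 15 mm wide; open, the fingers measure 128 mm over their backs; the gripper's body (75 mm by 188 mm) begins 65 mm behind the grasp point.
Start: joints at [1.138, 0.13, 1.488, -0, 1.523, -0.085], TCP at [0.204, 0.564, 0.219] pointing down, gripper open.
Joint ranges: [-2.96, 2.96], [-0.89, 2.26], [0.02, 2.5], [-1.34, 4.48], [0, 2.73], [-2.66, 2.66]. Speed limits (rad/s): [2.39, 2.39, 2.79, 3.14, 3.14, 3.14].

### API

Orientations are given as a rotation vector (axis times angle).
In Python, from plant import robot gives the robot as it stands.
- The arm moves only by the tool drive_tool, never from a script. Its argument "steps" is a list of rows, each an object of numbers: "jaw": the opening, from 0 (shut) to 1 (fully open); "tx", "ty", "tz": the shift along the tool's x, y, z scaled (see below); "turn": the turn about the tool's z scaled (see below). A call has 1 to 12 rows; each row is the pose to reach, as a shift and turn from the pose commanded when the call began, along the tool's axes at that moment, turning the shorter way round; what a row does not reach only later rows make up. The controller multiplies each number of a shift by 0.3 m and each number of a turn by 180 degrees. A row lasts 1/10 s, in which the tool goes at most 50 mm and 8.59 degrees, less where a joint would pass 70% of its speed; a pose out of reach is approached as far as the arm can. A call with a number of a shift or a turn outside -1 to 1 is refused whole. A call with a gripper value outside its range is refused whole. The fingers move at their own pace and stop on an object; "force" is the grip in N (left out, the last holds). Time passes only in rows, so rows that repeat a pose let the fingers close. It gives the time, the measured TCP pose, the force and the opening at its end, in the units of the state.
- robot.read_state(): the state, without advancing time (a new reading comes with each control period).
- robot.read_camera(name): name is "scene" or "side" or "wrist"; returns (picture, depth): 400x640x3 uint8, blue, green, red; 400x640 float32, m along the optical axis (not along the pixel's ray), 0 where there is no reading.
- robot.get_calibration(name): a dict with "fx", "fy", "cx", "cy" (pixels), "k1" (the pictures are not rectified: a ray, as slopes to the right and down, at radius r is drawn at 1 + k1 r^2 times it, then the intrinsics apply), "eye" and "attitude" of the camera in the world. Camera axes: x right, y down, z forward; pixel columns grow to the right and rows downward; lengths in m; the calibration is good to about 2 mm. A picture is of the moment at which its call begins: read the wrist's pose just before it. get_calibration takes no time and is no camera call; for the wrist camera it gives the pose at the moment of the call.
- robot.close_job(): hands the job in, once; it reports no verdict.
The state is a dict: "t": time; "q": joint angles; "dq": joint speeds; "joint_torque": joint torques, N m; "tool_pos": TCP position; "orientation": TCP orientation; "force": force on the tool from outside, world axes, zero at the start; "wrist_torque": the same for the moment, N m; "opening": finger opening in m.
Only numpy, scipy, OpenCV 4.12 (cv2) and the standard library are available. Lean on these libraries where they do the work, as an engineer would, in place of code of your own. Each camera call takes 0.05 s, during which the arm holds its last target.

### The job

Take the taller of the two amber dropping funnels out of the wooden rack and hang it in the side-opening hook under the little shelf of the lab stand: bring its stem in sideways through the hook's mouth, then lower it gently, without hard pressing and without dropping it, until its collar rests on the hook, and only then let go and move clear. Leave the funnel hanging upright and at rest, and do not disturb the shorter funnel or the other glassware and tools.

Things in the scene. Friction and masses are not known exactly. Their poses are not given: they have to be found in the camera images.
- funnel_mid (a point): Taller dropping funnel, amber glass, 182 mm long, 0.14 to 0.25 kg, round; this point is on its axis 91 mm above the stem's tip; z axis up the funnel. Starts upright in either hole of the rack, tip 14 mm above the bench. Stem 11 mm thick from the tip to 66 mm up, crossed 18 mm above the tip by a tap barrel 12 mm thick, 28 mm long. Bulb 50 mm wide at most, 94 to 136 mm above the tip.
- funnel_neck (a point): Where to grasp the taller funnel: on its axis 158 mm above the stem's tip (67 mm above funnel_mid), in the straight neck, 24 mm in diameter, which runs from 136 to 174 mm above the tip; above it a stopper 20 mm in diameter, to 182 mm.
- funnel_collar (a point): Centre of the flat underside of the taller funnel's white collar (52 mm in diameter, 8 mm thick), 86 mm above the stem's tip. Below it a spigot 27 mm in diameter reaches 10 mm down, then a cone narrowing to 12 mm over the next 10 mm, then the stem. The collar first rests on the rack (through a 36 mm hole) and finally on the hook's ring, the spigot inside the ring.
- short_mid (a point): The shorter funnel, 146 mm long, same materials and same collar, spigot and stem, a 44 mm cylindrical bulb and only a 12 mm long neck; this point is on its axis 73 mm above its stem's tip. It stands in the other hole of the rack and stays there.
- rack: Wooden rack, fixed, board 214 x 90 mm with its top 100 mm above the bench, on two end legs; origin on the bench under its centre. Two through holes 36 mm in diameter at x = -52 and +52 mm along its own x axis (the row runs roughly away from the robot). Either funnel can be in either hole.
- stand: Lab stand, fixed, base plate 190 x 130 x 14 mm. Origin on the bench (z = 0) exactly under the centre of the hook's ring, so it gives the ring's axis but not its height. Its +x points from the ring to the upright rod (12 mm thick, 78 mm from the axis, 432 mm high), +y is the way the hook's mouth opens.
- hook_mouth (a point): Point on the bench under the middle of the hook's mouth, 20 mm from the ring's axis on the stand's +y side. The hook is an 8 mm steel rod bent to a level open ring, 32 mm inside, 48 mm outside; the mouth is 18 mm wide: the stem passes, the spigot does not. Top of the ring 155 to 175 mm above the bench, different each time, not told: feel or see it. It does not yield to gentle pressing.
- entry (a point): Fixed point on the ring's axis 114 mm above the bench. With the stem's tip at this height (funnel upright) the stem passes sideways through the mouth at any hook height: spigot above the ring, tap below. Then lower until the collar meets the ring, 25 to 45 mm further down; once the spigot is in the ring the funnel has only about 2.5 mm of play sideways.
- shelf_edge (a point): Middle of the lower front edge of the little shelf over the hook, 14 mm from the ring's axis towards the rod, 315 mm above the bench. The shelf is 160 mm wide (y), 6 mm thick, reaches 92 mm back, two small bottles fixed on it. It leaves no room for a hand straight above the funnel; a hand leaning back 35 to 40 degrees to the stand's -x side, fingers pointing down and to +x, clears it.
- dish: White porcelain bowl, 76 mm across, 28 mm high, origin under its centre; stands on the mouth side of the stand. Leave alone.
- bottle_a: Amber bottle 56 mm across, 105 mm high, on the other side of the stand, origin under its centre. Leave alone.
- bottle_b: Amber bottle 68 mm across, 150 mm high, far back, origin under its centre. Leave alone.
- jar: Small clear jar with white cap, 48 mm across, 60 mm high, near the robot, origin under its centre. Leave alone.
- beaker: Glass beaker 68 mm across, 85 mm high, left of the rack, origin under its centre. Leave alone.
- spatula: Spatula 170 mm long lying on the bench left of the rack. Leave alone.
Things that resemble listed ones, but are neither listed nor needed, are in the scene too. Leave any green, purple or red look-alike of the part that bears funnel_mid alone.

How it is judged:
On the way, in this order (a step that is already met when the one before it is completed fails the run):
1. the taller funnel is lifted clear of the rack in the gripper (height (world z) of funnel_mid above 0.185 m and contact force between the fingers and funnel above 0.5 N), for 0.1 s.
2. the funnel rests upright in the hook while still held (x of funnel_mid in the frame of stand between -0.006 and 0.006 m and y of funnel_mid in the frame of stand between -0.006 and 0.006 m and angle between funnel_mid's own z axis and vertical below 0.12 rad and height (world z) of funnel_mid between 0.155 and 0.185 m and contact force between funnel and stand above 0.4 N and contact force between the fingers and funnel above 0.5 N), for 0.15 s.
At the end, for the whole second after the job is handed in: The taller funnel hangs in the hook: its axis within 6 mm of the ring's axis in x and in y, tilted less than 0.12 rad, its mid point 155 to 185 mm above the bench, its weight on the stand, at rest and released (x of funnel_mid in the frame of stand between -0.006 and 0.006 m and y of funnel_mid in the frame of stand between -0.006 and 0.006 m and angle between funnel_mid's own z axis and vertical below 0.12 rad and height (world z) of funnel_mid between 0.155 and 0.185 m and contact force between funnel and stand above 0.4 N and linear speed of funnel below 0.02 m/s and angular speed of funnel below 0.2 rad/s); the robot touches nothing.
It fails at once if the funnel is pressed on the stand or hook with more than 30 N (contact force between funnel and stand above 30 N).
It fails at once if the robot's arm or fingers strike the stand with more than 25 N (contact force between any of the arm, the fingers and stand above 25 N).
It fails at once if the shorter funnel or another bystander is moved by more than 25 mm (distance of any of dish, bottle_a, bottle_b, jar, beaker, spatula, short_mid from where it was at the start of the episode above 0.025 m).
It also fails if it takes over 45 s, if anything falls off the work surface, if the arm or the gripper's body presses on something with over 40 N, if the wrist force passes 120 N, or if a joint passes its speed limit or range.

## Working session

There is one attempt and no reset: what is moved stays moved. The work goes in short steps, Python scripts to look and compute and a tool call to move; the robot and the scene stay as the last step left them, time stands still between calls to the robot, and variables do not carry over. Pictures are saved under pics/ and viewed, and the job is handed in when it is done.

Besides the shell and the picture viewer there is one more tool, called after "Emit:" as name(argument=value, ...), one argument or row to a line, values as JSON. drive_tool: Moves the arm, as the interface text tells. Its arguments: {"type":"object","properties":{"steps":{"type":"array"},"force":{"type":"number"}},"required":["steps"]}

```bash
ls -la; mkdir -p pics; cat > h.py <<'E'
import numpy as np, cv2
from scipy.spatial.transform import Rotation as R
from plant import robot
def snap(n,tag):
    c=robot.get_calibration(n); im,d=robot.read_camera(n)
    cv2.imwrite(f'pics/{tag}.png',im); np.savez(f'pics/{tag}.npz',im=im,d=d,c=np.array(c,dtype=object))
    return im,d,c
def load(tag):
    z=np.load(f'pics/{tag}.npz',allow_pickle=True); return z['im'],z['d'],z['c'].item()
def att(c):
    a=np.array(c['attitude'],float)
    return a if a.shape==(3,3) else (R.from_rotvec(a).as_matrix() if a.size==3 else R.from_quat(a).as_matrix())
def K(c): return np.array([[c['fx'],0,c['cx']],[0,c['fy'],c['cy']],[0,0,1.]])
def rays(c,uv):
    uv=np.array(uv,float).reshape(-1,1,2)
    return cv2.undistortPoints(uv,K(c),np.array([c['k1'],0,0,0.])).reshape(-1,2)
def pts(c,uv,z):
    n=rays(c,uv); z=np.asarray(z,float).reshape(-1,1)
    return np.hstack([n*z,z])@att(c).T+np.array(c['eye'])
def onz(c,uv,h):
    n=rays(c,uv); d=np.hstack([n,np.ones((len(n),1))])@att(c).T; e=np.array(c['eye'])
    return e+d*((h-e[2])/d[:,2:3])
def proj(c,P):
    P=np.asarray(P,float).reshape(-1,3); A=att(c).T
    return cv2.projectPoints(P,cv2.Rodrigues(A)[0],-A@np.array(c['eye']),K(c),np.array([c['k1'],0,0,0.]))[0].reshape(-1,2)
E
python3 - <<'E'
from h import *
s=robot.read_state(); print(s); print(robot.pinch_z)
for n in ('scene','side','wrist'):
    im,d,c=snap(n,n+'0'); print(n,c)
E
```

```text
total 12
drwxr-xr-x  3 agent agent 4096 Dec  6 14:18 .
drwxr-xr-x 23 root  root  4096 Dec  6 14:18 ..
drwxr-xr-x  2 agent agent 4096 Dec  6 14:18 pics
{'t': 0.0, 'q': array([ 1.13759922e+00,  1.31144115e-01,  1.48927632e+00, -1.76424228e-05,
        1.52299688e+00, -8.54009035e-02]), 'dq': array([ 0.00219628, -0.00212716, -0.00202721, -0.00023846, -0.00141923,
        0.00072099]), 'joint_torque': array([ 3.70300859e-04, -5.59845471e+01, -4.91761851e+01,  7.68914027e-02,
        3.52701510e-02, -1.63186501e-04]), 'tool_pos': array([0.20424219, 0.56356261, 0.21759926]), 'orientation': array([-5.43488134e-01, -3.09376550e+00,  2.77705051e-03]), 'force': array([ 0.03806339,  0.1363818 , -0.1282975 ]), 'wrist_torque': array([ 0.0295322 ,  0.00722942, -0.04315118]), 'opening': 0.09277443869054298}
-0.0188
scene {'fx': 427.21493862251174, 'fy': 427.21493862251174, 'cx': 319.87726261998864, 'cy': 203.2611417352781, 'k1': -0.0026548619852218036, 'eye': array([ 1.27475104, -0.41244812,  0.94880442]), 'attitude': array([-2.09420458, -1.11239856,  0.49187421])}
side {'fx': 368.73918049404307, 'fy': 368.73918049404307, 'cx': 323.93551945538854, 'cy': 199.9713529656889, 'k1': -0.021150443594167134, 'eye': array([ 0.38738258, -0.82509654,  0.89571331]), 'attitude': array([-2.22785952,  0.25545245, -0.14718966])}
wrist {'fx': 337.183554009075, 'fy': 337.183554009075, 'cx': 319.9084724108008, 'cy': 196.80295302914277, 'k1': -0.03099925222780928, 'eye': array([0.13519186, 0.58930866, 0.38395443]), 'attitude': array([2.38610874, 1.67206685, 0.22194544])}
```

View pics/scene0.png

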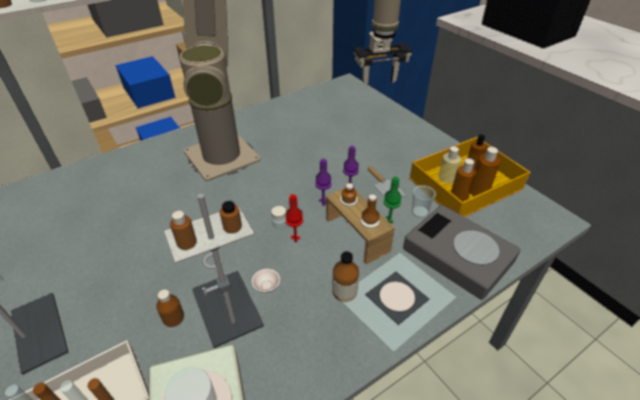

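View pics/side0.png

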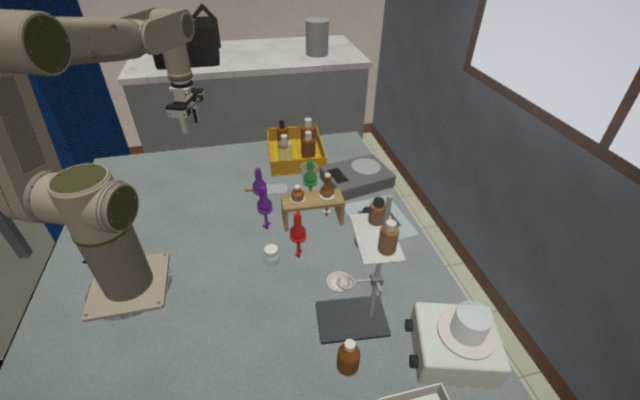

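View pics/wrist0.png

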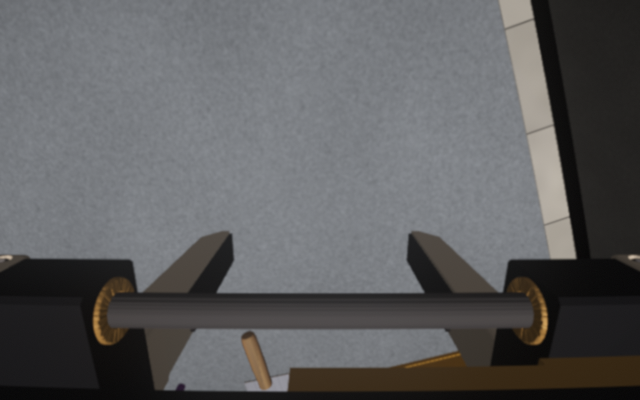

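Scene image: the rack is at about (360,225), with amber funnels at (349,193) and (371,210). The look-alikes are purple (323,180) and (351,160), green (394,192) and red (294,215). The stand is at (228,300), its hook at (212,262–287) and the dish at (265,280). Next I'll take close crops.

```bash
python3 - <<'E'
from h import *
im,_,_=load('scene0'); a=cv2.resize(im[140:270,270:440],None,fx=4.5,fy=4.5,interpolation=cv2.INTER_CUBIC); cv2.imwrite('pics/cropA.png',a)
a=cv2.resize(im[180:350,150:300],None,fx=3.5,fy=3.5,interpolation=cv2.INTER_CUBIC); cv2.imwrite('pics/cropB.png',a)
im,_,_=load('side0'); a=cv2.resize(im[150:350,230:430],None,fx=3,fy=3,interpolation=cv2.INTER_CUBIC); cv2.imwrite('pics/cropC.png',a)
E
```

```text
(no output)
```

View pics/cropA.png

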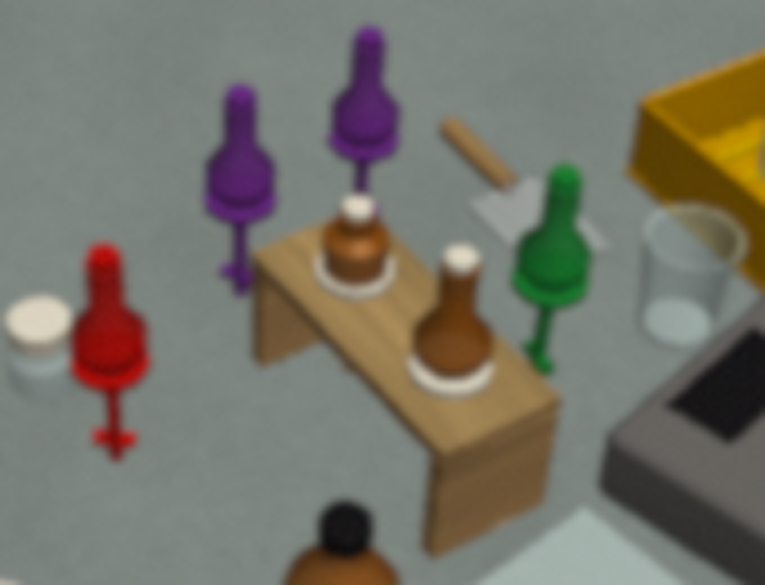

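View pics/cropB.png

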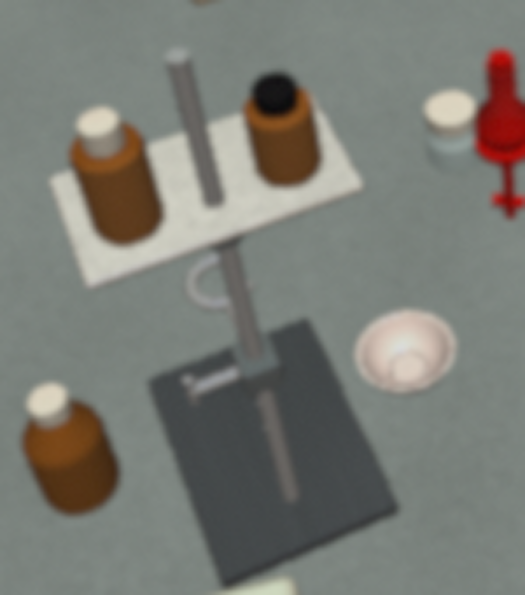

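View pics/cropC.png

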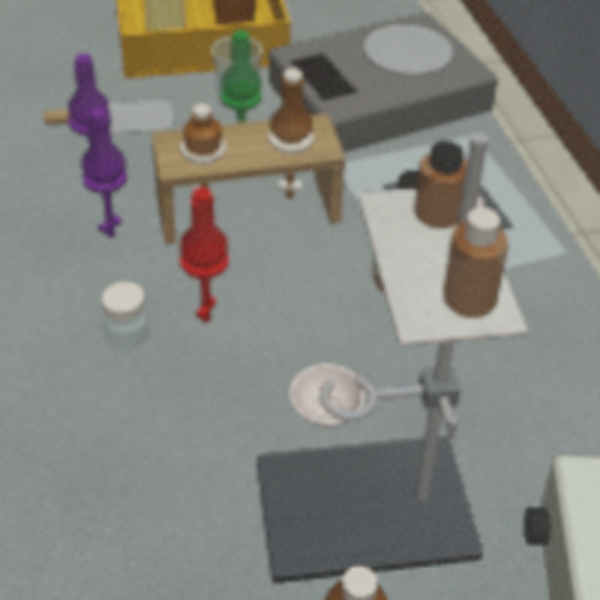

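The taller funnel is the one with the long neck, in the rack's far hole, at scene (371,210) and side (327,187). Both views agree. Now I'll measure positions from the depth.

```bash
python3 - <<'E'
from h import *
v,u=np.mgrid[0:400,0:640]
for t in ('scene0','side0'):
    im,d,c=load(t); uv=np.stack([u.ravel(),v.ravel()],1)
    P=pts(c,uv,d.ravel()).reshape(400,640,3); P[d<=0]=np.nan
    np.save(f'pics/{t}_P.npy',P)
    q={'scene0':dict(stopT=(372,195),stopS=(349,185),rackNL=(327,197),rackFR=(393,229),red=(293,197),pur1=(323,161),pur2=(352,148),green=(395,179),beaker=(424,190),jar=(278,212),dish=(266,282),botA=(164,296),botB=(347,258),bench=(300,120),shelf=(215,205),base=(245,320),rod=(203,197)),
       'side0':dict(stopT=(327,176),stopS=(297,188),red=(297,214),pur1=(258,170),pur2=(263,188),green=(310,163),jar=(271,248),dish=(338,282),botA=(349,345),bench=(200,250),shelf=(380,250),base=(340,320),ring=(352,288),arm=(362,281),rod=(388,198))}[t]
    print(t)
    for k,(a,b) in q.items(): print(k,(a,b),np.round(P[b,a],3))
E
```

```text
scene0
stopT (372, 195) [0.65  0.17  0.196]
stopS (349, 185) [0.549 0.171 0.16 ]
rackNL (327, 197) [0.501 0.129 0.099]
rackFR (393, 229) [0.709 0.206 0.097]
red (293, 197) [0.523 0.001 0.181]
pur1 (323, 161) [0.435 0.159 0.179]
pur2 (352, 148) [0.434 0.267 0.182]
green (395, 179) [0.618 0.281 0.178]
beaker (424, 190) [0.617 0.418 0.069]
jar (278, 212) [ 0.435 -0.004  0.057]
dish (266, 282) [ 0.605 -0.144  0.005]
botA (164, 296) [ 0.577 -0.392  0.105]
botB (347, 258) [0.754 0.012 0.148]
bench (300, 120) [-0.048  0.372 -0.003]
shelf (215, 205) [ 0.237 -0.132 -0.001]
base (245, 320) [ 0.682 -0.245  0.009]
rod (203, 197) [ 0.674 -0.268  0.429]
side0
stopT (327, 176) [0.648 0.16  0.195]
stopS (297, 188) [0.545 0.163 0.159]
red (297, 214) [0.517 0.001 0.184]
pur1 (258, 170) [0.427 0.269 0.179]
pur2 (263, 188) [0.433 0.156 0.181]
green (310, 163) [0.613 0.274 0.18 ]
jar (271, 248) [ 0.43  -0.001  0.063]
dish (338, 282) [ 0.572 -0.261  0.17 ]
botA (349, 345) [ 0.565 -0.394  0.106]
bench (200, 250) [ 0.202  0.103 -0.001]
shelf (380, 250) [ 0.64  -0.325  0.333]
base (340, 320) [ 0.582 -0.268  0.015]
ring (352, 288) [ 0.649 -0.163  0.004]
arm (362, 281) [ 0.632 -0.27   0.169]
rod (388, 198) [ 0.665 -0.274  0.429]
```

```bash
python3 - <<'E'
from h import *
def rect(P,lo,hi,xr,yr):
    m=(P[...,2]>lo)&(P[...,2]<hi)&(P[...,0]>xr[0])&(P[...,0]<xr[1])&(P[...,1]>yr[0])&(P[...,1]<yr[1])
    q=P[m]; r=cv2.minAreaRect(q[:,:2].astype(np.float32)*1000); return len(q),np.round(np.median(q[:,2]),4),r, np.round(cv2.boxPoints(r))
for t in ('scene0','side0'):
    P=np.load(f'pics/{t}_P.npy'); print(t)
    print('rack',rect(P,.092,.104,(.45,.75),(.08,.25)))
    print('base',rect(P,.009,.019,(.48,.75),(-.4,-.17)))
    print('shelf',rect(P,.312,.326,(.5,.8),(-.4,-.1)))
    m=(P[...,2]>.135)&(P[...,2]<.185)&(P[...,0]>.5)&(P[...,0]<.63)&(P[...,1]>-.36)&(P[...,1]<-.18)
    q=P[m]; print('ring',len(q)); print(np.round(q[::max(1,len(q)//40)],3).tolist())
    # rod
    m=(P[...,2]>.36)&(P[...,2]<.44)&(P[...,0]>.6)&(P[...,0]<.75)&(P[...,1]>-.32)&(P[...,1]<-.22)
    q=P[m]; print('rod',len(q),q.mean(0))
E
```

```text
scene0
rack (1172, np.float64(0.0984), ((580.7067260742188, 168.4368896484375), (93.24076080322266, 258.4686584472656), 87.53681945800781), array([[450., 127.],
       [708., 116.],
       [712., 209.],
       [454., 221.]], dtype=float32))
base (2810, np.float64(0.0129), ((616.2777709960938, -285.0645446777344), (230.20484924316406, 192.13690185546875), 83.9454345703125), array([[ 509., -389.],
       [ 700., -410.],
       [ 724., -181.],
       [ 533., -160.]], dtype=float32))
shelf (1625, np.float64(0.32), ((652.5616455078125, -270.9588928222656), (159.76515197753906, 93.95801544189453), 83.87566375732422), array([[ 597., -345.],
       [ 691., -355.],
       [ 708., -197.],
       [ 614., -187.]], dtype=float32))
ring 108
[[0.571, -0.263, 0.169], [0.572, -0.259, 0.168], [0.569, -0.268, 0.167], [0.575, -0.264, 0.171], [0.575, -0.26, 0.168], [0.572, -0.271, 0.169], [0.574, -0.267, 0.168], [0.576, -0.263, 0.168], [0.576, -0.258, 0.164], [0.573, -0.272, 0.166], [0.578, -0.268, 0.169], [0.577, -0.264, 0.165], [0.581, -0.276, 0.174], [0.581, -0.272, 0.171], [0.577, -0.281, 0.169], [0.
[... 2183 characters left out ...]
[0.614, -0.267, 0.17], [0.622, -0.268, 0.17], [0.63, -0.268, 0.168], [0.572, -0.261, 0.17], [0.611, -0.269, 0.17], [0.566, -0.263, 0.17], [0.574, -0.264, 0.17], [0.61, -0.273, 0.171], [0.572, -0.268, 0.172], [0.604, -0.276, 0.172], [0.568, -0.267, 0.167], [0.574, -0.271, 0.171], [0.601, -0.277, 0.171], [0.569, -0.272, 0.169], [0.576, -0.275, 0.171], [0.592, -0.279, 0.172], [0.6, -0.28, 0.171], [0.571, -0.274, 0.168], [0.577, -0.279, 0.172], [0.584, -0.281, 0.173], [0.592, -0.281, 0.17], [0.6, -0.281, 0.168], [0.574, -0.28, 0.17], [0.582, -0.28, 0.169], [0.589, -0.283, 0.169], [0.596, -0.283, 0.168], [0.581, -0.283, 0.168], [0.589, -0.284, 0.167]]
rod 466 [ 0.660495   -0.26671887  0.38824604]
```

```bash
python3 - <<'E'
from h import *
from scipy.optimize import least_squares
for t in ('scene0','side0'):
    P=np.load(f'pics/{t}_P.npy'); print(t)
    def sel(x,y,r,lo,hi):
        m=(np.hypot(P[...,0]-x,P[...,1]-y)<r)&(P[...,2]>lo)&(P[...,2]<hi); return P[m]
    q=sel(.649,.165,.03,.193,.205); print('stop top',len(q),q.mean(0).round(4),np.median(q[:,2]))
    def cyl(q,r):
        f=lambda p:np.hypot(q[:,0]-p[0],q[:,1]-p[1])-r
        s=least_squares(f,q[:,:2].mean(0)-0.0,loss='soft_l1',f_scale=.001); return s.x.round(4),np.abs(f(s.x)).mean().round(4)
    q=sel(.649,.165,.03,.155,.185); print('neck cyl',len(q),cyl(q,.012))
    # ring: plane-ish torus fit with fixed radii (tube 4mm, R 20mm)
    m=(P[...,2]>.15)&(P[...,2]<.182)&(np.hypot(P[...,0]-.5915,P[...,1]+.263)<.027)
    q=P[m]
    f=lambda p:np.hypot(np.hypot(q[:,0]-p[0],q[:,1]-p[1])-.02,q[:,2]-p[2])-.004
    s=least_squares(f,[.5915,-.263,.167],loss='soft_l1',f_scale=.001); print('torus',len(q),s.x.round(4),np.abs(f(s.x)).mean())
    # shelf bottles
    m=(P[...,2]>.327)&(P[...,2]<.45)&(P[...,0]>.58)&(P[...,0]<.74)&(P[...,1]>-.37)&(P[...,1]<-.17)
    q=P[m]; X=np.array([.9943,-.1063]);Y=np.array([.1063,.9943]); l=(q[:,:2]-[.5915,-.263]); a=np.c_[l@X,l@Y,q[:,2]]
    for s_,g in (('y+',a[a[:,1]>.012]),('y-',a[a[:,1]<-.012]),('rod',a[np.abs(a[:,1])<.012])): print(s_,len(g),np.percentile(g,[1,50,99],axis=0).round(3).tolist())
E
```

```text
scene0
stop top 25 [0.6539 0.166  0.1948] 0.19458869429672976
neck cyl 75 (array([0.6517, 0.1662]), np.float64(0.0009))
torus 102 [ 0.5931 -0.2639  0.1663] 0.0011015276081343397
y+ 550 [[0.063, 0.026, 0.328], [0.086, 0.043, 0.366], [0.094, 0.064, 0.385]]
y- 718 [[0.064, -0.068, 0.329], [0.086, -0.049, 0.372], [0.094, -0.029, 0.401]]
rod 286 [[0.075, -0.007, 0.328], [0.083, -0.002, 0.387], [0.086, 0.004, 0.432]]
side0
stop top 20 [0.6491 0.1668 0.1967] 0.19631808602998996
neck cyl 55 (array([0.6489, 0.1705]), np.float64(0.0014))
torus 128 [ 0.5906 -0.2607  0.1678] 0.0009791406821050412
y+ 395 [[0.051, 0.028, 0.328], [0.065, 0.036, 0.365], [0.084, 0.059, 0.387]]
y- 604 [[0.051, -0.066, 0.328], [0.066, -0.057, 0.372], [0.088, -0.035, 0.403]]
rod 161 [[0.071, -0.006, 0.356], [0.074, -0.002, 0.405], [0.082, 0.005, 0.434]]
```

```bash
python3 - <<'E'
from h import *
s=robot.read_state(); T=R.from_rotvec(s['orientation']).as_matrix(); p=s['tool_pos']; print(T.round(3))
P=np.concatenate([np.load(f'pics/{t}_P.npy').reshape(-1,3) for t in ('side0','scene0')]); P=P[~np.isnan(P[:,0])]
l=(P-p)@T
l=l[(np.abs(l[:,0])<.2)&(np.abs(l[:,1])<.2)&(l[:,2]<.02)&(l[:,2]>-.4)]
for a in np.arange(-.40,.02,.02):
    g=l[(l[:,2]>=a)&(l[:,2]<a+.02)]
    if len(g): print(round(a,2),len(g),np.percentile(g[:,:2],[2,98],axis=0).round(3).tolist())
im,_,_=load('side0'); cv2.imwrite('pics/cropD.png',cv2.resize(im[0:150,100:280],None,fx=4,fy=4,interpolation=cv2.INTER_CUBIC))
E
```

```text
[[-0.94   0.341 -0.001]
 [ 0.341  0.94  -0.001]
 [ 0.    -0.001 -1.   ]]
-0.4 303 [[-0.067, -0.196], [-0.044, 0.03]]
-0.38 280 [[-0.064, -0.196], [-0.044, 0.032]]
-0.36 271 [[-0.063, -0.197], [-0.045, 0.024]]
-0.34 74 [[-0.062, -0.165], [-0.047, 0.008]]
-0.32 76 [[-0.038, -0.045], [0.005, 0.001]]
-0.3 269 [[-0.043, -0.045], [0.026, 0.019]]
-0.28 308 [[-0.042, -0.045], [0.026, 0.025]]
-0.26 314 [[-0.042, -0.044], [0.028, 0.026]]
-0.24 313 [[-0.043, -0.045], [0.032, 0.024]]
-0.22 301 [[-0.043, -0.046], [0.029, 0.027]]
-0.2 222 [[-0.036, -0.039], [0.028, 0.024]]
-0.18 280 [[-0.038, -0.046], [0.035, 0.017]]
-0.16 184 [[-0.024, -0.046], [0.021, 0.012]]
-0.14 684 [[-0.033, -0.098], [0.033, 0.087]]
-0.12 486 [[-0.038, -0.097], [0.033, 0.082]]
-0.1 336 [[-0.039, -0.091], [0.032, 0.079]]
-0.08 88 [[-0.014, -0.07], [0.01, 0.058]]
-0.06 126 [[-0.012, -0.067], [0.012, 0.059]]
-0.04 115 [[-0.012, -0.068], [0.011, 0.058]]
-0.02 99 [[-0.012, -0.066], [0.01, 0.056]]
0.0 7 [[-0.008, -0.053], [0.013, 0.049]]
```

View pics/cropD.png

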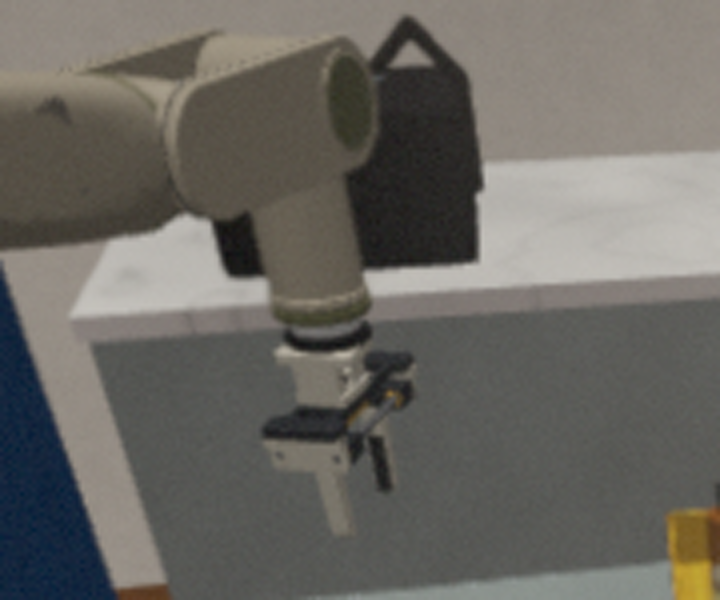

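Depth shows the gripper body is at most 38 mm to each side. The shelf bottles start 51 mm from the ring axis and the rod 72 mm from it. The moves can't tilt the hand, so it has to stay vertical. That works if the fingertips take the top of the neck, with the TCP about 160 mm above the stem tip. The body bottom then ends about 8 mm above the shelf top. I'll move to hover over the funnel.

Emit:
drive_tool(
  steps=[
    {"jaw": 1,"tx": -0.05,"ty": -0.02,"tz": -0.15,"turn": -0.04},
    {"jaw": 1,"tx": -0.2,"ty": -0.08,"tz": -0.275,"turn": -0.077},
    {"jaw": 1,"tx": -0.35,"ty": -0.14,"tz": -0.275,"turn": -0.077},
    {"jaw": 1,"tx": -0.5,"ty": -0.2,"tz": -0.275,"turn": -0.077},
    {"jaw": 1,"tx": -0.65,"ty": -0.26,"tz": -0.275,"turn": -0.077},
    {"jaw": 1,"tx": -0.8,"ty": -0.32,"tz": -0.275,"turn": -0.077},
    {"jaw": 1,"tx": -0.9,"ty": -0.36,"tz": -0.275,"turn": -0.077},
    {"jaw": 1,"tx": -0.9,"ty": -0.36,"tz": -0.275,"turn": -0.077},
  ],
)

```text
t: 0.95
tool_pos: [0.4244, 0.3672, 0.3006]
orientation: [0.174, 3.136, -0.002]
force: [-0.2, 0.0, 0.0]
opening: 0.0934
```

```bash
cat >> h.py <<'E'
def togo(x,y,z,yaw=173.9):
    s=robot.read_state(); T=R.from_rotvec(s['orientation']).as_matrix(); 
    d=T.T@(np.array([x,y,z])-s['tool_pos']); a=np.degrees(np.arctan2(T[1,0],T[0,0]))
    print('t',round(s['t'],2),'pos',s['tool_pos'].round(4),'yaw',a.round(2),'tilt',np.degrees(np.arccos(-T[2,2])).round(2),'F',s['force'].round(2),'open',round(s['opening'],4))
    print('d scaled',(d/.3).round(4),'turn',(-(yaw-a)/180).round(4))
E
python3 -c "
from h import *
togo(.650,.168,.30)"
```

```text
t 0.95 pos [0.4244 0.3672 0.3006] yaw 173.64 tilt 0.09 F [-0.19  0.03  0.04] open 0.0934
d scaled [-0.8209 -0.5765  0.0032] turn -0.0015
```

Emit:
drive_tool(
  steps=[
    {"jaw": 1,"tx": -0.13,"ty": -0.09},
    {"jaw": 1,"tx": -0.27,"ty": -0.19},
    {"jaw": 1,"tx": -0.41,"ty": -0.29},
    {"jaw": 1,"tx": -0.55,"ty": -0.39},
    {"jaw": 1,"tx": -0.69,"ty": -0.48},
    {"jaw": 1,"tx": -0.82,"ty": -0.576},
    {"jaw": 1,"tx": -0.82,"ty": -0.576},
    {"jaw": 1,"tx": -0.82,"ty": -0.576},
  ],
)

```text
schema error: expected keys jaw, tx, ty, tz, turn
```

```bash
python3 -c "
from h import *
togo(.650,.168,.174)
im,d,c=snap('wrist','wrist1'); print(c['eye'])
print(proj(c,[[.65,.168,.196],[.65,.168,.172],[.65,.168,.108]]))"
```

```text
t 0.95 pos [0.4244 0.3672 0.3006] yaw 173.64 tilt 0.09 F [-0.19  0.03  0.04] open 0.0934
d scaled [-0.8207 -0.5759  0.4232] turn -0.0015
[0.35127076 0.37613831 0.46680943]
[[155.19632586 422.64201228]
 [165.03318073 403.53768964]
 [186.47012072 362.00355086]]
```

View pics/wrist1.png

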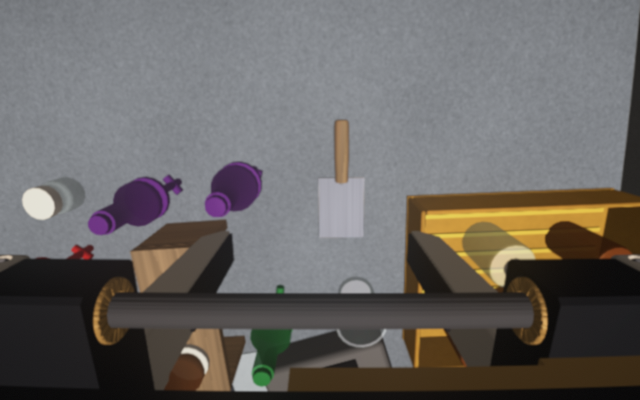

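The move was refused because every row needs all the keys. The wrist view shows the funnel's collar at about (192,362), and my estimate predicted (186,362), so they agree. I'll repeat the move with full rows.

Emit:
drive_tool(
  steps=[
    {"jaw": 1,"tx": -0.13,"ty": -0.09,"tz": 0,"turn": 0},
    {"jaw": 1,"tx": -0.27,"ty": -0.19,"tz": 0,"turn": 0},
    {"jaw": 1,"tx": -0.41,"ty": -0.29,"tz": 0,"turn": 0},
    {"jaw": 1,"tx": -0.55,"ty": -0.39,"tz": 0,"turn": 0},
    {"jaw": 1,"tx": -0.69,"ty": -0.48,"tz": 0,"turn": 0},
    {"jaw": 1,"tx": -0.82,"ty": -0.576,"tz": 0,"turn": 0},
    {"jaw": 1,"tx": -0.82,"ty": -0.576,"tz": 0,"turn": 0},
    {"jaw": 1,"tx": -0.82,"ty": -0.576,"tz": 0,"turn": 0},
  ],
)

```text
t: 1.8
tool_pos: [0.6479, 0.1728, 0.2999]
orientation: [-0.168, -3.135, -0.0]
force: [0.1, 0.2, 0.6]
opening: 0.093
```

```bash
python3 -c "
from h import *
togo(.650,.168,.174)
im,d,c=snap('wrist','wrist2'); print(c['eye'])
print(proj(c,[[.65,.168,.196],[.65,.168,.172],[.65,.168,.108]]))
im,d,c=snap('scene','scene2')
cv2.imwrite('pics/crop2.png',cv2.resize(im[120:270,290:450],None,fx=4,fy=4,interpolation=cv2.INTER_CUBIC))"
```

```text
t 1.8 pos [0.6479 0.1728 0.2999] yaw 173.87 tilt 0.12 F [0.11 0.25 0.57] open 0.093
d scaled [-0.0094 -0.0153  0.4196] turn -0.0001
[0.5751414  0.18121107 0.4662838 ]
[[314.01181604 199.74406643]
 [314.47869392 192.54906448]
 [315.43490731 177.82074429]]
```

View pics/wrist2.png

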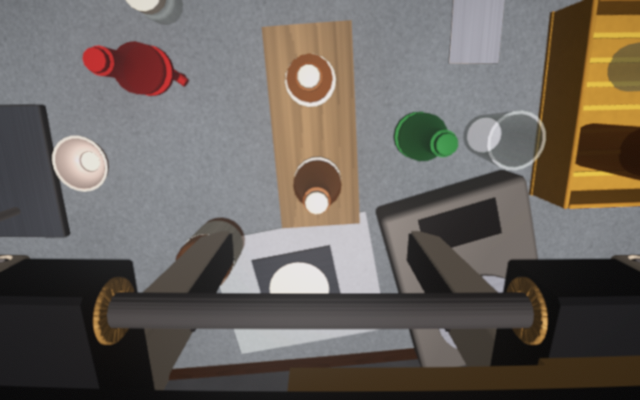

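View pics/crop2.png

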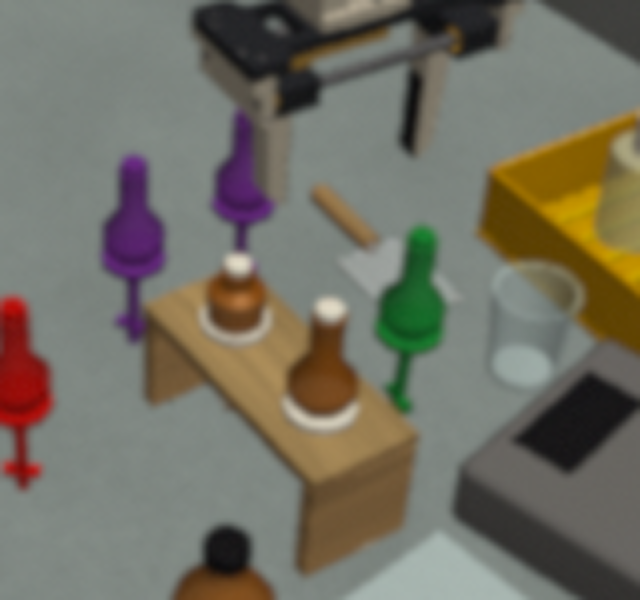

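```bash
python3 -c "
from h import *
im,d,c=load('wrist2')
cv2.imwrite('pics/crop3.png',cv2.resize(im[140:240,260:380],None,fx=6,fy=6,interpolation=cv2.INTER_CUBIC))
print(onz(c,[[317,203],[316.5,203]],.196), onz(c,[[317,184]],.108), d[203,317], pts(c,[[317,203]],[d[203,317]]))
hsv=cv2.cvtColor(im,cv2.COLOR_BGR2HSV); m=((hsv[...,2]>150)&(hsv[...,1]<60)).astype(np.uint8); m[:190]=0;m[218:]=0;m[:,:300]=0;m[:,335:]=0
print(cv2.moments(m,True)['m00'],np.argwhere(m).mean(0))
"
```

```text
[[0.65307268 0.1701636  0.196     ]
 [0.65302789 0.16974864 0.196     ]] [[0.65701448 0.16893328 0.108     ]] 0.28157234 [[0.65310561 0.17015893 0.19588577]]
415.0 [202.50843373 316.24819277]
```

View pics/crop3.png

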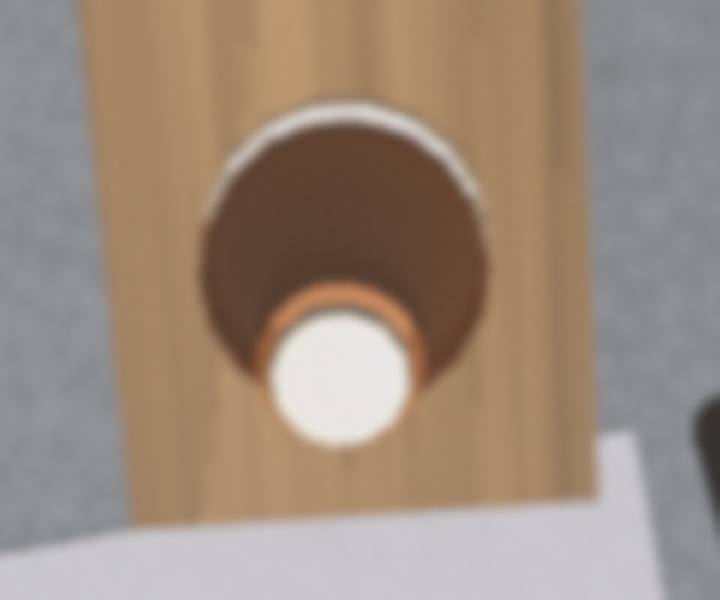

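```bash
python3 -c "
from h import *
togo(.652,.169,.174)"
```

```text
t 1.9 pos [0.647  0.1744 0.301 ] yaw 174.02 tilt 0.05 F [ 0.03  0.46 -0.01] open 0.0927
d scaled [-0.0187 -0.0165  0.4233] turn 0.0007
```

Emit:
drive_tool(
  steps=[
    {"jaw": 1,"tx": -0.019,"ty": -0.017,"tz": 0.06,"turn": 0},
    {"jaw": 1,"tx": -0.019,"ty": -0.017,"tz": 0.13,"turn": 0},
    {"jaw": 1,"tx": -0.019,"ty": -0.017,"tz": 0.2,"turn": 0},
    {"jaw": 1,"tx": -0.019,"ty": -0.017,"tz": 0.2,"turn": 0},
    {"jaw": 1,"tx": -0.019,"ty": -0.017,"tz": 0.2,"turn": 0},
  ],
)

```text
t: 2.4
tool_pos: [0.652, 0.1685, 0.2418]
orientation: [-0.163, -3.137, -0.0]
force: [0.8, -0.7, 0.3]
opening: 0.0929
```

```bash
python3 -c "
from h import *
togo(.652,.169,.174)"
```

```text
t 2.4 pos [0.652  0.1685 0.2418] yaw 174.05 tilt 0.02 F [ 0.75 -0.73  0.28] open 0.0929
d scaled [2.000e-04 1.500e-03 2.259e-01] turn 0.0008
```

Emit:
drive_tool(
  steps=[
    {"jaw": 1,"tx": 0,"ty": 0,"tz": 0.08,"turn": 0},
    {"jaw": 1,"tx": 0,"ty": 0,"tz": 0.16,"turn": 0},
    {"jaw": 1,"tx": 0,"ty": 0,"tz": 0.2259,"turn": 0},
    {"jaw": 1,"tx": 0,"ty": 0,"tz": 0.2259,"turn": 0},
    {"jaw": 1,"tx": 0,"ty": 0,"tz": 0.2259,"turn": 0},
  ],
)

```text
t: 2.9
tool_pos: [0.6534, 0.1676, 0.1752]
orientation: [0.165, 3.136, 0.001]
force: [-0.2, -0.1, 0.4]
opening: 0.0928
```

```bash
python3 -c "
from h import *
togo(.652,.169,.174)
im,d,c=snap('side','side3')
cv2.imwrite('pics/crop4.png',cv2.resize(im[100:250,240:400],None,fx=4,fy=4,interpolation=cv2.INTER_CUBIC))
im,d,c=snap('wrist','wrist3');togo(.652,.169,.174)"
```

```text
t 2.9 pos [0.6534 0.1676 0.1752] yaw 173.97 tilt 0.09 F [-0.23 -0.09  0.45] open 0.0928
d scaled [0.005  0.0041 0.004 ] turn 0.0004
t 3.0 pos [0.6542 0.1676 0.1763] yaw 173.95 tilt 0.22 F [ 0.07 -0.13 -0.07] open 0.093
d scaled [0.0079 0.0039 0.0076] turn 0.0003
```

View pics/crop4.png

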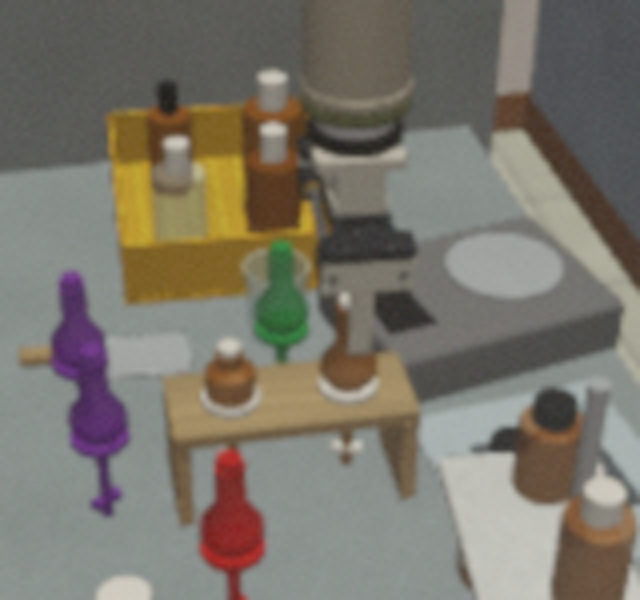

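View pics/wrist3.png

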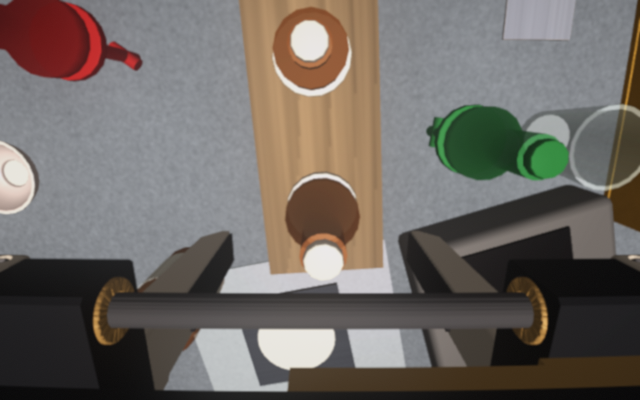

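```bash
python3 -c "
from h import *
im,d,c=load('wrist3')
p=onz(c,[[323.5,262]],.196);print(p, pts(c,[[323,262]],[d[262,323]]))
s=robot.read_state();T=R.from_rotvec(s['orientation']).as_matrix();print((p-s['tool_pos'])@T)
im,d,c=load('side3');P=proj(c,[[.652,.169,.196],s['tool_pos']-T[:,1]*.046,s['tool_pos']-T[:,1]*.064,s['tool_pos'],]);print(P,(P-[240,100])*4)
v,u=np.mgrid[100:250,240:400]; Q=pts(c,np.stack([u.ravel(),v.ravel()],1),d[100:250,240:400].ravel()); l=(Q-s['tool_pos'])@T
g=l[(np.abs(l[:,2]+.03)<.025)&(np.abs(l[:,1]+.06)<.02)&(np.abs(l[:,0])<.04)];print(len(g),np.percentile(g,[2,50,98],axis=0).round(3))
"
```

```text
[[0.65264985 0.16985368 0.196     ]] [[0.65254274 0.16962428 0.19616528]]
[[ 0.00172178  0.00212067 -0.01971152]]
[[327.62790667 174.10256906]
 [330.173675   187.04052666]
 [330.96690401 190.29168621]
 [328.22696165 179.06221955]] [[350.51162666 296.41027622]
 [360.6947     348.16210665]
 [363.86761602 361.16674484]
 [352.9078466  316.24887821]]
69 [[-0.004 -0.064 -0.051]
 [ 0.006 -0.06  -0.03 ]
 [ 0.014 -0.049 -0.009]]
```

Emit:
drive_tool(
  steps=[
    {"jaw": 1,"tx": 0.006,"ty": 0.006,"tz": 0.005,"turn": 0},
    {"jaw": 0.5,"tx": 0.006,"ty": 0.006,"tz": 0.005,"turn": 0},
    {"jaw": 0,"tx": 0.006,"ty": 0.006,"tz": 0.005,"turn": 0},
    {"jaw": 0,"tx": 0.006,"ty": 0.006,"tz": 0.005,"turn": 0},
    {"jaw": 0,"tx": 0.006,"ty": 0.006,"tz": 0.005,"turn": 0},
    {"jaw": 0,"tx": 0.006,"ty": 0.006,"tz": 0.005,"turn": 0},
    {"jaw": 0,"tx": 0.006,"ty": 0.006,"tz": 0.005,"turn": 0},
  ],
  force=20,
)

```text
t: 3.7
tool_pos: [0.6514, 0.169, 0.1718]
orientation: [-0.166, -3.137, 0.0]
force: [-0.4, 0.3, -0.2]
opening: 0.0497
```

```bash
python3 -c "
from h import *
togo(.652,.169,.174)"
```

```text
t 3.7 pos [0.6514 0.169  0.1718] yaw 173.93 tilt 0.01 F [-0.35  0.35 -0.25] open 0.0497
d scaled [-0.0021  0.0004 -0.0073] turn 0.0002
```

Emit:
drive_tool(
  steps=[
    {"jaw": 0,"tx": 0,"ty": 0,"tz": -0.007,"turn": 0},
    {"jaw": 0,"tx": 0,"ty": 0,"tz": -0.007,"turn": 0},
    {"jaw": 0,"tx": 0,"ty": 0,"tz": -0.007,"turn": 0},
    {"jaw": 0,"tx": 0,"ty": 0,"tz": -0.007,"turn": 0},
    {"jaw": 0,"tx": 0,"ty": 0,"tz": -0.007,"turn": 0},
    {"jaw": 0,"tx": 0,"ty": 0,"tz": -0.007,"turn": 0},
    {"jaw": 0,"tx": 0,"ty": 0,"tz": -0.007,"turn": 0},
  ],
  force=20,
)

```text
t: 4.4
tool_pos: [0.6515, 0.1691, 0.1741]
orientation: [0.166, 3.137, 0.0]
force: [-0.5, 0.4, 1.1]
opening: 0.0234
```

```bash
python3 -c "
from h import *
togo(.652,.169,.174)"
```

```text
t 4.4 pos [0.6515 0.1691 0.1741] yaw 173.94 tilt 0.02 F [-0.53  0.37  1.07] open 0.0234
d scaled [-0.0018 -0.0001  0.0004] turn 0.0002
```

The jaws stopped at 23.4 mm on the 24 mm neck. Lifting.

Emit:
drive_tool(
  steps=[
    {"jaw": 0,"tx": 0,"ty": 0,"tz": -0.03,"turn": 0},
    {"jaw": 0,"tx": 0,"ty": 0,"tz": -0.07,"turn": 0},
    {"jaw": 0,"tx": 0,"ty": 0,"tz": -0.13,"turn": 0},
    {"jaw": 0,"tx": 0,"ty": 0,"tz": -0.2,"turn": 0},
    {"jaw": 0,"tx": 0,"ty": 0,"tz": -0.28,"turn": 0},
    {"jaw": 0,"tx": 0,"ty": 0,"tz": -0.36,"turn": 0},
    {"jaw": 0,"tx": 0,"ty": 0,"tz": -0.44,"turn": 0},
    {"jaw": 0,"tx": 0,"ty": 0,"tz": -0.52,"turn": 0},
    {"jaw": 0,"tx": 0,"ty": 0,"tz": -0.58,"turn": 0},
    {"jaw": 0,"tx": 0,"ty": 0,"tz": -0.62,"turn": 0},
    {"jaw": 0,"tx": 0,"ty": 0,"tz": -0.62,"turn": 0},
    {"jaw": 0,"tx": 0,"ty": 0,"tz": -0.62,"turn": 0},
  ],
  force=20,
)

```text
t: 5.6
tool_pos: [0.6514, 0.169, 0.3596]
orientation: [-0.166, -3.137, 0.0]
force: [1.0, -0.0, -2.6]
opening: 0.0235
```

```bash
python3 -c "
from h import *
togo(.600,-.18,.33)
im,d,c=snap('scene','scene5')
cv2.imwrite('pics/crop5.png',cv2.resize(im[80:250,290:450],None,fx=3.5,fy=3.5,interpolation=cv2.INTER_CUBIC))"
```

```text
t 5.6 pos [0.6514 0.169  0.3596] yaw 173.93 tilt 0.02 F [ 0.96 -0.05 -2.62] open 0.0235
d scaled [ 0.0472 -1.1748  0.0987] turn 0.0002
```

View pics/crop5.png

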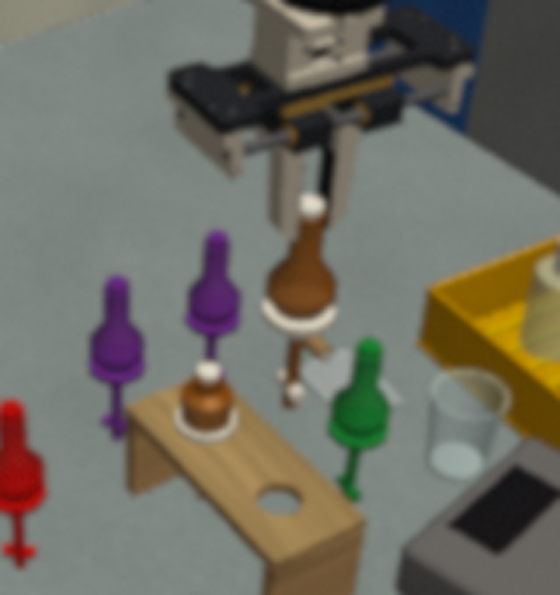

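Force is −2.6 N, so the funnel is held and clear of the rack. In this image it may lean slightly, so I'll measure its axis.

```bash
cat >> h.py <<'E'
from scipy.optimize import least_squares
PROF=np.array([[0,.0055],[.066,.0055],[.0661,.006],[.076,.0135],[.0861,.0135],[.0862,.026],[.094,.026],[.0941,.0245],[.115,.025],[.136,.012],[.174,.012],[.1741,.010],[.182,.010]])
def funnel_fit(tags,x0,lo=-.2):
    """x0: approx tip pos; fits axis (tip xy, slope) from stem,spigot,neck/stopper radii per camera"""
    for t in tags:
        im,d,c=load(t); v,u=np.mgrid[0:400,0:640]; uv=np.stack([u.ravel(),v.ravel()],1)
        ok=(d.ravel()>0); Q=pts(c,uv[ok],d.ravel()[ok]); 
        h=Q[:,2]-x0[2]; r=np.hypot(Q[:,0]-x0[0],Q[:,1]-x0[1])
        col=im.reshape(-1,3)[ok].astype(int); amber=(col[:,2]-col[:,0]>25)
        st=(h>.028)&(h<.064)&(r<.02)&amber; nk=(h>.140)&(h<.172)&(r<.024)&amber; sp=(h>.1)&(h<.125)&(r<.04)&amber
        out=[]
        for m,rad in ((st,.0055),(nk,.012)):
            q=Q[m]; 
            f=lambda p:np.hypot(q[:,0]-p[0],q[:,1]-p[1])-rad
            # use viewing direction init
            e=np.array(c['eye']); w=(x0[:2]-e[:2]); w/=np.linalg.norm(w)
            s=least_squares(f,q[:,:2].mean(0)+w*rad*.7,loss='soft_l1',f_scale=.001) if len(q)>4 else None
            out.append((len(q),None if s is None else s.x.round(4),None if s is None else (q[:,2].mean()-x0[2]).round(3)))
        top=Q[(h>.17)&(r<.03)&(col.min(1)>130)]
        m=(r<.045)&(h>.07)&(h<.105)&(col.min(1)>130); cq=Q[m]
        print(t,'stem',out[0],'neck',out[1],'white top',len(top),top.mean(0).round(4) if len(top) else '', 'topz',np.percentile(top[:,2],90).round(4) if len(top) else '','collar',len(cq),cq.mean(0).round(4) if len(cq) else '')
E
python3 -c "
from h import *
snap('side','side5'); togo(.600,-.18,.33)
funnel_fit(['scene5','side5'],np.array([.652,.169,.1995]))
im,d,c=load('side5');cv2.imwrite('pics/crop6.png',cv2.resize(im[60:250,240:400],None,fx=4,fy=4,interpolation=cv2.INTER_CUBIC)[:600])
for t in ('scene5','side5'):
  im,d,c=load(t);print(t,proj(c,[[.652,.169,.1995],[.652,.169,.1995+.086],[.652,.169,.1995+.182]]))
"
```

```text
t 5.7 pos [0.6509 0.1689 0.3582] yaw 173.93 tilt 0.15 F [-0.47  0.64 -2.76] open 0.0232
d scaled [ 0.0457 -1.1744  0.0951] turn 0.0002
scene5 stem (34, array([0.6516, 0.1661]), np.float64(0.045)) neck (98, array([0.6517, 0.1668]), np.float64(0.156)) white top 49 [0.6597 0.1632 0.4244] topz 0.4953 collar 83 [0.6639 0.1571 0.2923]
side5 stem (27, array([0.6485, 0.1699]), np.float64(0.047)) neck (30, array([0.648 , 0.1689]), np.float64(0.149)) white top 0  topz  collar 47 [0.6466 0.1531 0.2928]
scene5 [[372.45265639 194.67058154]
 [375.1622643  168.95536139]
 [378.55850343 136.71026207]]
side5 [[327.65198646 173.23966418]
 [328.27084935 151.05407913]
 [329.02927457 123.84293916]]
```

View pics/crop6.png

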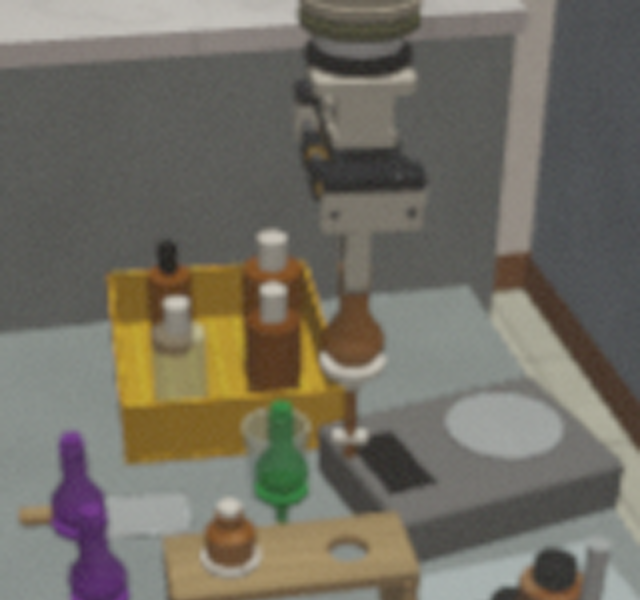

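The funnel hangs upright; stem and neck positions agree within 1 mm. Correcting each camera's bias using the held funnel puts the ring axis at (0.593, −0.261) from both cameras, with the ring top at about 0.171. Next I'll carry it to the mouth side.

Emit:
drive_tool(
  steps=[
    {"jaw": 0,"tx": 0.01,"ty": -0.05,"tz": 0,"turn": 0},
    {"jaw": 0,"tx": 0.02,"ty": -0.13,"tz": 0,"turn": 0},
    {"jaw": 0,"tx": 0.03,"ty": -0.23,"tz": 0,"turn": 0},
    {"jaw": 0,"tx": 0.04,"ty": -0.34,"tz": 0,"turn": 0},
    {"jaw": 0,"tx": 0.04,"ty": -0.45,"tz": 0,"turn": 0},
    {"jaw": 0,"tx": 0.04,"ty": -0.56,"tz": 0.02,"turn": 0},
    {"jaw": 0,"tx": 0.04,"ty": -0.67,"tz": 0.04,"turn": 0},
    {"jaw": 0,"tx": 0.04,"ty": -0.78,"tz": 0.06,"turn": 0},
    {"jaw": 0,"tx": 0.04,"ty": -0.87,"tz": 0.09,"turn": 0},
    {"jaw": 0,"tx": 0.04,"ty": -0.93,"tz": 0.11,"turn": 0},
    {"jaw": 0,"tx": 0.04,"ty": -0.95,"tz": 0.11,"turn": 0},
    {"jaw": 0,"tx": 0.04,"ty": -0.95,"tz": 0.11,"turn": 0},
  ],
)

```text
t: 6.9
tool_pos: [0.609, -0.1136, 0.3268]
orientation: [-0.168, -3.136, -0.001]
force: [0.2, 0.4, -1.7]
opening: 0.0236
```

```bash
python3 -c "
from h import *
togo(.593+.1063*.09,-.261+.9943*.09,.276)"
```

```text
t 6.9 pos [ 0.609  -0.1136  0.3268] yaw 173.86 tilt 0.04 F [ 0.16  0.38 -1.7 ] open 0.0236
d scaled [ 0.0005 -0.1942  0.1691] turn -0.0002
```

Emit:
drive_tool(
  steps=[
    {"jaw": 0,"tx": 0,"ty": -0.05,"tz": 0.04,"turn": 0},
    {"jaw": 0,"tx": 0,"ty": -0.1,"tz": 0.08,"turn": 0},
    {"jaw": 0,"tx": 0,"ty": -0.15,"tz": 0.12,"turn": 0},
    {"jaw": 0,"tx": 0,"ty": -0.18,"tz": 0.15,"turn": 0},
    {"jaw": 0,"tx": 0,"ty": -0.194,"tz": 0.169,"turn": 0},
    {"jaw": 0,"tx": 0,"ty": -0.194,"tz": 0.169,"turn": 0},
    {"jaw": 0,"tx": 0,"ty": -0.194,"tz": 0.169,"turn": 0},
  ],
)

```text
t: 7.6
tool_pos: [0.6033, -0.1708, 0.2764]
orientation: [0.166, 3.137, 0.001]
force: [-0.3, 0.5, -0.9]
opening: 0.023
```

```bash
python3 -c "
from h import *
togo(.593,-.261,.275)
snap('side','side7');snap('scene','scene7');togo(.593,-.261,.275)
s=robot.read_state()['tool_pos']
funnel_fit(['scene7','side7'],np.array([s[0],s[1],s[2]-.16]))
im,d,c=load('side7');cv2.imwrite('pics/crop7.png',cv2.resize(im[170:320,280:440],None,fx=4,fy=4,interpolation=cv2.INTER_CUBIC))
im,d,c=load('scene7');cv2.imwrite('pics/crop8.png',cv2.resize(im[150:350,140:310],None,fx=3,fy=3,interpolation=cv2.INTER_CUBIC))
"
```

```text
t 7.6 pos [ 0.6033 -0.1708  0.2764] yaw 173.93 tilt 0.02 F [-0.34  0.55 -0.92] open 0.023
d scaled [ 0.0022 -0.3025  0.0047] turn 0.0002
t 7.7 pos [ 0.6036 -0.1707  0.2771] yaw 173.96 tilt 0.07 F [-0.26 -0.14 -2.09] open 0.0235
d scaled [ 0.0035 -0.3032  0.0072] turn 0.0003
scene7 stem (34, array([ 0.6044, -0.174 ]), np.float64(0.044)) neck (49, array([ 0.604 , -0.1726]), np.float64(0.16)) white top 461 [ 0.6177 -0.1766  0.6334] topz 0.6987 collar 86 [ 0.6221 -0.176   0.2094]
side7 stem (26, array([ 0.6022, -0.1692]), np.float64(0.045)) neck (33, array([ 0.602 , -0.1694]), np.float64(0.146)) white top 200 [ 0.6068 -0.1732  0.6983] topz 0.7002 collar 88 [ 0.5964 -0.1854  0.21  ]
```

View pics/crop7.png

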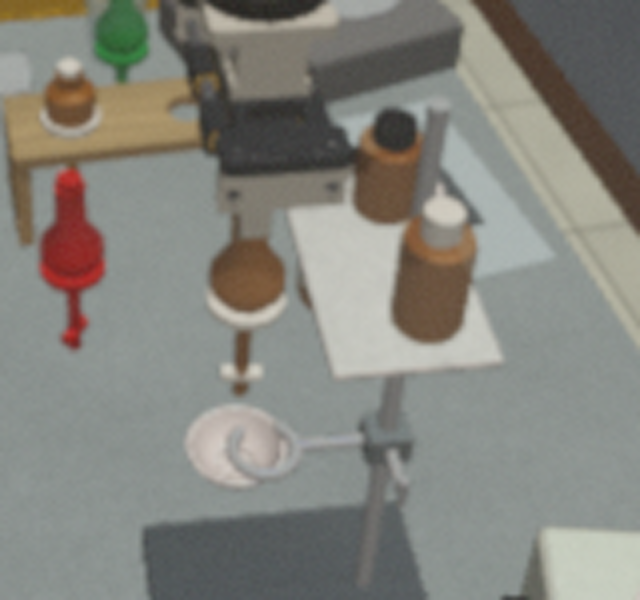

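View pics/crop8.png

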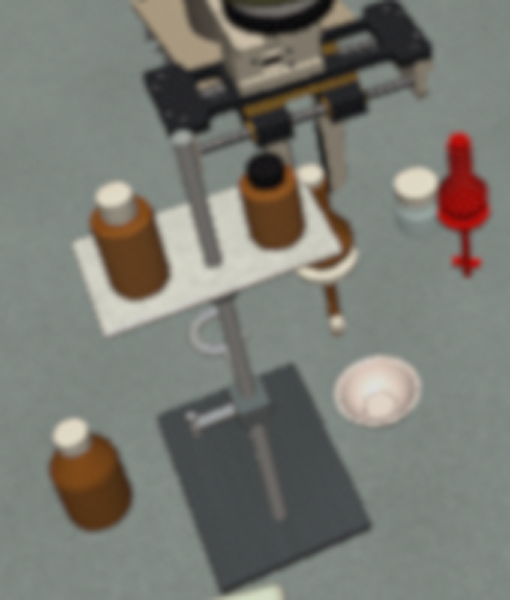

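Emit:
drive_tool(
  steps=[
    {"jaw": 0,"tx": 0.005,"ty": -0.03,"tz": 0.005,"turn": 0},
    {"jaw": 0,"tx": 0.005,"ty": -0.08,"tz": 0.005,"turn": 0},
    {"jaw": 0,"tx": 0.005,"ty": -0.13,"tz": 0.005,"turn": 0},
    {"jaw": 0,"tx": 0.005,"ty": -0.17,"tz": 0.005,"turn": 0},
    {"jaw": 0,"tx": 0.005,"ty": -0.19,"tz": 0.005,"turn": 0},
    {"jaw": 0,"tx": 0.005,"ty": -0.19,"tz": 0.005,"turn": 0},
    {"jaw": 0,"tx": 0.005,"ty": -0.19,"tz": 0.005,"turn": 0},
  ],
)

```text
t: 8.4
tool_pos: [0.5956, -0.2276, 0.2747]
orientation: [-0.167, -3.137, -0.001]
force: [1.3, 0.5, -2.9]
opening: 0.0231
```

```bash
python3 -c "
from h import *
togo(.5923,-.2617,.275)
snap('side','side8');togo(.5923,-.2617,.275)
s=robot.read_state()['tool_pos']
funnel_fit(['side8'],np.array([s[0],s[1],s[2]-.16]))
im,d,c=load('side8');cv2.imwrite('pics/crop9.png',cv2.resize(im[200:320,290:410],None,fx=5,fy=5,interpolation=cv2.INTER_CUBIC))
"
```

```text
t 8.4 pos [ 0.5956 -0.2276  0.2747] yaw 173.91 tilt 0.02 F [ 1.33  0.49 -2.9 ] open 0.0231
d scaled [-0.001  -0.1142 -0.0011] turn 0.0
t 8.45 pos [ 0.5957 -0.2273  0.2747] yaw 173.94 tilt 0.02 F [-0.49  0.37 -1.79] open 0.0234
d scaled [-0.0008 -0.1154 -0.001 ] turn 0.0002
side8 stem (26, array([ 0.5954, -0.2255]), np.float64(0.045)) neck (38, array([ 0.5948, -0.2265]), np.float64(0.147)) white top 259 [ 0.6002 -0.2299  0.6961] topz 0.6983 collar 93 [ 0.5885 -0.2417  0.2082]
```

View pics/crop9.png

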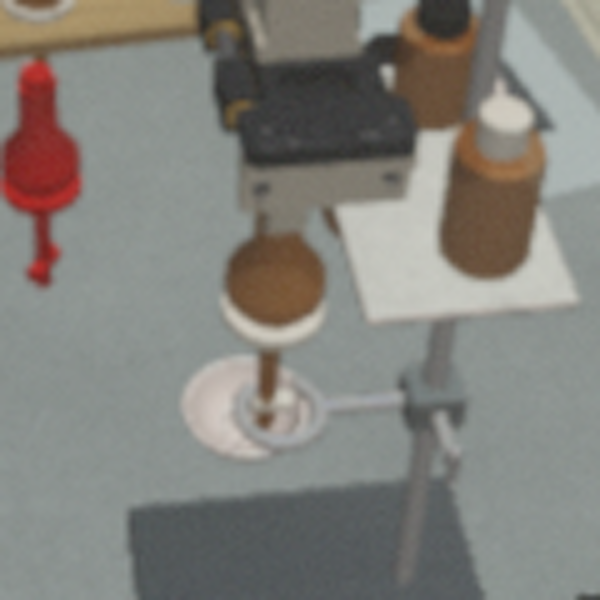

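Emit:
drive_tool(
  steps=[
    {"jaw": 0,"tx": 0,"ty": -0.025,"tz": 0,"turn": 0},
    {"jaw": 0,"tx": 0,"ty": -0.05,"tz": 0,"turn": 0},
    {"jaw": 0,"tx": 0,"ty": -0.075,"tz": 0,"turn": 0},
    {"jaw": 0,"tx": 0,"ty": -0.095,"tz": 0,"turn": 0},
    {"jaw": 0,"tx": 0,"ty": -0.115,"tz": 0,"turn": 0},
    {"jaw": 0,"tx": 0,"ty": -0.115,"tz": 0,"turn": 0},
    {"jaw": 0,"tx": 0,"ty": -0.115,"tz": 0,"turn": 0},
  ],
)

```text
t: 9.15
tool_pos: [0.592, -0.262, 0.2747]
orientation: [-0.167, -3.137, -0.0]
force: [0.1, 0.1, -2.4]
opening: 0.0235
```

```bash
python3 -c "
from h import *
togo(.5923,-.2617,.275)
snap('side','side9');snap('scene','scene9');togo(.5923,-.2617,.275)
s=robot.read_state()['tool_pos']
funnel_fit(['side9','scene9'],np.array([s[0],s[1],s[2]-.16]))
im,d,c=load('side9');cv2.imwrite('pics/crop10.png',cv2.resize(im[200:320,290:410],None,fx=5,fy=5,interpolation=cv2.INTER_CUBIC))
im,d,c=load('scene9');cv2.imwrite('pics/crop11.png',cv2.resize(im[150:310,150:290],None,fx=3.7,fy=3.7,interpolation=cv2.INTER_CUBIC))
"
```

```text
t 9.15 pos [ 0.592  -0.262   0.2747] yaw 173.91 tilt 0.01 F [ 0.08  0.09 -2.4 ] open 0.0235
d scaled [-0.001  0.001 -0.001] turn 0.0001
t 9.25 pos [ 0.5921 -0.2616  0.2748] yaw 173.94 tilt 0.01 F [-0.13  0.03 -1.38] open 0.0234
d scaled [-0.0007 -0.0002 -0.0008] turn 0.0002
side9 stem (20, array([ 0.5912, -0.2603]), np.float64(0.05)) neck (34, array([ 0.5912, -0.2607]), np.float64(0.147)) white top 307 [ 0.5971 -0.2651  0.6958] topz 0.6982 collar 97 [ 0.585  -0.277   0.2085]
scene9 stem (10, array([ 0.5939, -0.2617]), np.float64(0.054)) neck (0, None, None) white top 529 [ 0.6072 -0.2691  0.6256] topz 0.6967 collar 71 [ 0.609  -0.2708  0.2076]
```

View pics/crop10.png

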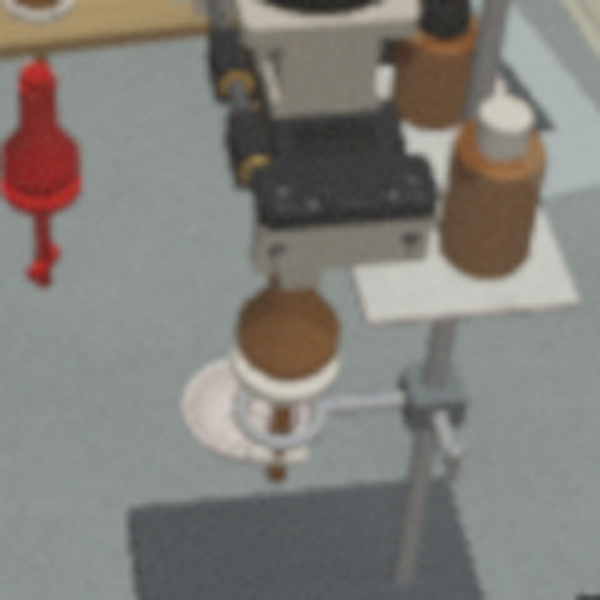

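View pics/crop11.png

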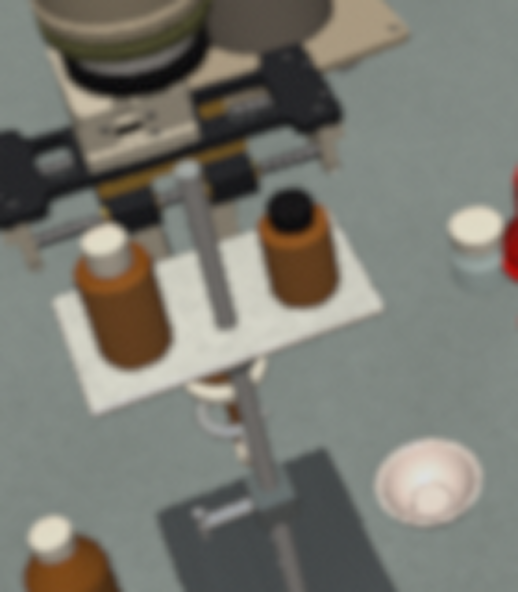

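The stem is through the mouth and centred to within about 1 mm. In the side camera the funnel is at (0.5912, −0.2605) and the ring at (0.5906, −0.2607). Now lowering slowly.

Emit:
drive_tool(
  steps=[
    {"jaw": 0,"tx": 0,"ty": 0,"tz": 0.015,"turn": 0},
    {"jaw": 0,"tx": 0,"ty": 0,"tz": 0.03,"turn": 0},
    {"jaw": 0,"tx": 0,"ty": 0,"tz": 0.045,"turn": 0},
    {"jaw": 0,"tx": 0,"ty": 0,"tz": 0.06,"turn": 0},
    {"jaw": 0,"tx": 0,"ty": 0,"tz": 0.07,"turn": 0},
    {"jaw": 0,"tx": 0,"ty": 0,"tz": 0.07,"turn": 0},
    {"jaw": 0,"tx": 0,"ty": 0,"tz": 0.07,"turn": 0},
  ],
)

```text
t: 9.95
tool_pos: [0.592, -0.2618, 0.2537]
orientation: [-0.166, -3.137, -0.0]
force: [0.2, 0.1, -2.0]
opening: 0.0237
```

```bash
python3 -c "
from h import *
togo(.592,-.2617,.245)
snap('side','side10');togo(.592,-.2617,.245)
s=robot.read_state()['tool_pos']
funnel_fit(['side10'],np.array([s[0],s[1],s[2]-.16]))
im,d,c=load('side10');cv2.imwrite('pics/crop12.png',cv2.resize(im[200:320,290:410],None,fx=5,fy=5,interpolation=cv2.INTER_CUBIC))
"
```

```text
t 9.95 pos [ 0.592  -0.2618  0.2537] yaw 173.93 tilt 0.01 F [ 0.15  0.08 -2.  ] open 0.0237
d scaled [0.     0.0004 0.0291] turn 0.0002
t 10.0 pos [ 0.5921 -0.2619  0.254 ] yaw 173.93 tilt 0.02 F [-0.16  0.62 -1.6 ] open 0.0235
d scaled [0.0004 0.0006 0.0301] turn 0.0002
side10 stem (10, array([ 0.5899, -0.2603]), np.float64(0.036)) neck (31, array([ 0.5912, -0.261 ]), np.float64(0.147)) white top 322 [ 0.5966 -0.2658  0.6748] topz 0.6772 collar 179 [ 0.5902 -0.2753  0.1794]
```

View pics/crop12.png

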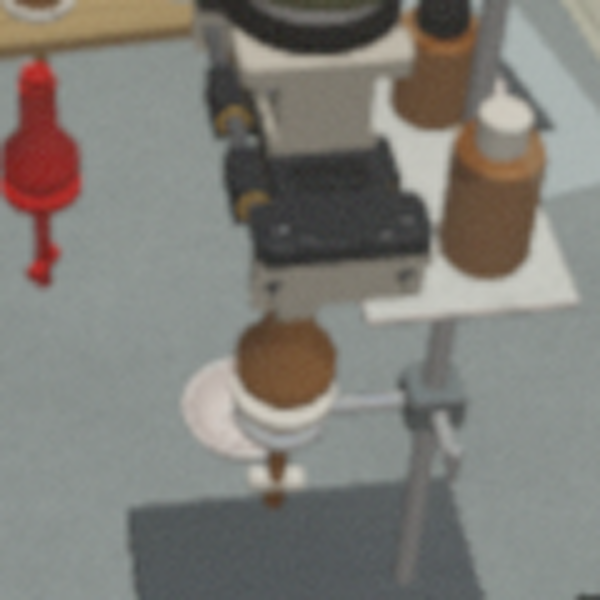

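Emit:
drive_tool(
  steps=[
    {"jaw": 0,"tx": 0,"ty": 0,"tz": 0.006,"turn": 0},
    {"jaw": 0,"tx": 0,"ty": 0,"tz": 0.012,"turn": 0},
    {"jaw": 0,"tx": 0,"ty": 0,"tz": 0.017,"turn": 0},
    {"jaw": 0,"tx": 0,"ty": 0,"tz": 0.022,"turn": 0},
    {"jaw": 0,"tx": 0,"ty": 0,"tz": 0.022,"turn": 0},
    {"jaw": 0,"tx": 0,"ty": 0,"tz": 0.022,"turn": 0},
  ],
)

```text
t: 10.6
tool_pos: [0.592, -0.2618, 0.2471]
orientation: [-0.166, -3.137, -0.0]
force: [0.3, -0.0, -2.0]
opening: 0.0234
```

```bash
python3 -c "
from h import *
togo(.592,-.2617,.245)"
```

```text
t 10.6 pos [ 0.592  -0.2618  0.2471] yaw 173.94 tilt 0.01 F [ 0.3  -0.04 -2.04] open 0.0234
d scaled [-0.      0.0003  0.0069] turn 0.0002
```

Still no contact: −2 N is just the funnel's weight. I'll continue in 1 mm steps.

Emit:
drive_tool(
  steps=[
    {"jaw": 0,"tx": 0,"ty": 0,"tz": 0.0033,"turn": 0},
    {"jaw": 0,"tx": 0,"ty": 0,"tz": 0.0067,"turn": 0},
    {"jaw": 0,"tx": 0,"ty": 0,"tz": 0.0067,"turn": 0},
    {"jaw": 0,"tx": 0,"ty": 0,"tz": 0.0067,"turn": 0},
  ],
)

```text
t: 11.0
tool_pos: [0.592, -0.2618, 0.2451]
orientation: [-0.166, -3.137, -0.0]
force: [0.2, 0.1, -2.1]
opening: 0.0233
```

```bash
python3 -c "
from h import *
togo(.592,-.2617,.243)"
```

```text
t 11.0 pos [ 0.592  -0.2618  0.2451] yaw 173.93 tilt 0.01 F [ 0.2   0.15 -2.07] open 0.0233
d scaled [-0.      0.0004  0.007 ] turn 0.0002
```

Emit:
drive_tool(
  steps=[
    {"jaw": 0,"tx": 0,"ty": 0,"tz": 0.0033,"turn": 0},
    {"jaw": 0,"tx": 0,"ty": 0,"tz": 0.0033,"turn": 0},
    {"jaw": 0,"tx": 0,"ty": 0,"tz": 0.0033,"turn": 0},
  ],
)

```text
t: 11.3
tool_pos: [0.5922, -0.2619, 0.2446]
orientation: [0.166, 3.137, -0.0]
force: [-0.3, 0.4, 1.1]
opening: 0.0234
```

```bash
python3 -c "
from h import *
togo(.592,-.2617,.243)"
```

```text
t 11.3 pos [ 0.5922 -0.2619  0.2446] yaw 173.93 tilt 0.04 F [-0.26  0.35  1.1 ] open 0.0234
d scaled [0.0007 0.0005 0.0054] turn 0.0002
```

Contact: the force went from −2.0 to +1.1 N, so about 3 N rests on the ring. The collar height works out to 0.171, matching the ring top. I'll hold briefly and look.

Emit:
drive_tool(
  steps=[
    {"jaw": 0,"tx": 0,"ty": 0,"tz": 0,"turn": 0},
    {"jaw": 0,"tx": 0,"ty": 0,"tz": 0,"turn": 0},
    {"jaw": 0,"tx": 0,"ty": 0,"tz": 0,"turn": 0},
    {"jaw": 0,"tx": 0,"ty": 0,"tz": 0,"turn": 0},
  ],
)

```text
t: 11.7
tool_pos: [0.5922, -0.2619, 0.2446]
orientation: [0.166, 3.137, -0.0]
force: [1.0, 1.3, 3.2]
opening: 0.0235
```

```bash
python3 -c "
from h import *
togo(.592,-.2617,.243)
snap('side','side11');togo(.592,-.2617,.243)
s=robot.read_state()['tool_pos']
funnel_fit(['side11'],np.array([s[0],s[1],s[2]-.16]))
im,d,c=load('side11');cv2.imwrite('pics/crop13.png',cv2.resize(im[200:320,290:410],None,fx=5,fy=5,interpolation=cv2.INTER_CUBIC))
"
```

```text
t 11.7 pos [ 0.5922 -0.2619  0.2446] yaw 173.94 tilt 0.04 F [0.98 1.26 3.19] open 0.0235
d scaled [0.0007 0.0005 0.0053] turn 0.0002
t 11.75 pos [ 0.5922 -0.2619  0.2446] yaw 173.93 tilt 0.04 F [-0.63  1.15  3.83] open 0.0234
d scaled [0.0007 0.0006 0.0053] turn 0.0002
side11 stem (18, array([ 0.5907, -0.2602]), np.float64(0.04)) neck (32, array([ 0.5914, -0.2607]), np.float64(0.146)) white top 319 [ 0.5964 -0.2652  0.6648] topz 0.6679 collar 123 [ 0.5924 -0.275   0.1762]
```

View pics/crop13.png

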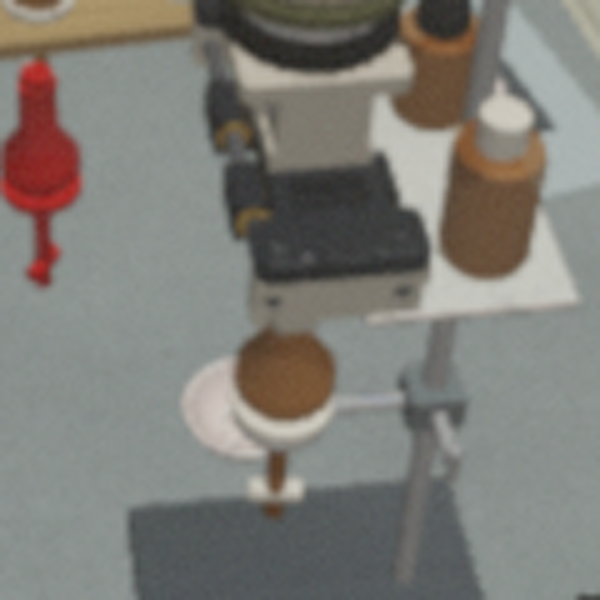

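The funnel is seated, with the collar on the ring and about 5 N of load while still held. Releasing now.

Emit:
drive_tool(
  steps=[
    {"jaw": 0.3,"tx": 0,"ty": 0,"tz": -0.002,"turn": 0},
    {"jaw": 0.4,"tx": 0,"ty": 0,"tz": -0.002,"turn": 0},
    {"jaw": 0.6,"tx": 0,"ty": 0,"tz": -0.002,"turn": 0},
    {"jaw": 0.6,"tx": 0,"ty": 0,"tz": -0.002,"turn": 0},
    {"jaw": 0.6,"tx": 0,"ty": 0,"tz": -0.002,"turn": 0},
    {"jaw": 0.6,"tx": 0,"ty": 0,"tz": -0.002,"turn": 0},
    {"jaw": 0.6,"tx": 0,"ty": 0,"tz": -0.002,"turn": 0},
  ],
)

```text
t: 12.45
tool_pos: [0.592, -0.2618, 0.2447]
orientation: [-0.166, -3.137, -0.0]
force: [-0.8, 0.1, 1.0]
opening: 0.0558
```

```bash
python3 -c "
from h import *
togo(.592,-.2617,.243)"
```

```text
t 12.45 pos [ 0.592  -0.2618  0.2447] yaw 173.93 tilt 0.0 F [-0.83  0.13  1.  ] open 0.0558
d scaled [0.0001 0.0005 0.0058] turn 0.0002
```

Emit:
drive_tool(
  steps=[
    {"jaw": 0.6,"tx": 0.03,"ty": 0,"tz": -0.003,"turn": 0},
    {"jaw": 0.6,"tx": 0.08,"ty": 0,"tz": -0.01,"turn": 0},
    {"jaw": 0.6,"tx": 0.15,"ty": 0,"tz": -0.02,"turn": 0},
    {"jaw": 0.6,"tx": 0.25,"ty": 0,"tz": -0.05,"turn": 0},
    {"jaw": 0.6,"tx": 0.35,"ty": 0,"tz": -0.1,"turn": 0},
    {"jaw": 0.6,"tx": 0.45,"ty": 0,"tz": -0.15,"turn": 0},
    {"jaw": 0.6,"tx": 0.5,"ty": 0,"tz": -0.2,"turn": 0},
    {"jaw": 0.6,"tx": 0.5,"ty": 0,"tz": -0.2,"turn": 0},
    {"jaw": 0.6,"tx": 0.5,"ty": 0,"tz": -0.2,"turn": 0},
  ],
)

```text
t: 13.35
tool_pos: [0.443, -0.2462, 0.3051]
orientation: [0.167, 3.136, -0.001]
force: [0.2, -0.3, 0.6]
opening: 0.0562
```

```bash
python3 -c "
from h import *
snap('side','side12');snap('scene','scene12');togo(.592,-.2617,.243)
funnel_fit(['side12','scene12'],np.array([.592,-.2617,.0846]))
im,d,c=load('side12');cv2.imwrite('pics/crop14.png',cv2.resize(im[140:320,240:430],None,fx=3.3,fy=3.3,interpolation=cv2.INTER_CUBIC))
cv2.imwrite('pics/s12.png',load('scene12')[0])
"
```

```text
t 13.45 pos [ 0.443  -0.2458  0.3037] yaw 173.94 tilt 0.07 F [ 0.38  0.08 -0.25] open 0.0556
d scaled [-0.4996 -0.0005  0.2019] turn 0.0002
side12 stem (18, array([ 0.5911, -0.2607]), np.float64(0.041)) neck (84, array([ 0.5917, -0.2604]), np.float64(0.156)) white top 147 [ 0.6046 -0.2631  0.303 ] topz 0.3228 collar 127 [ 0.5922 -0.2751  0.1761]
scene12 stem (6, array([ 0.5928, -0.2642]), np.float64(0.038)) neck (0, None, None) white top 50 [ 0.6122 -0.2669  0.3201] topz 0.3214 collar 73 [ 0.6067 -0.2707  0.1771]
```

View pics/crop14.png

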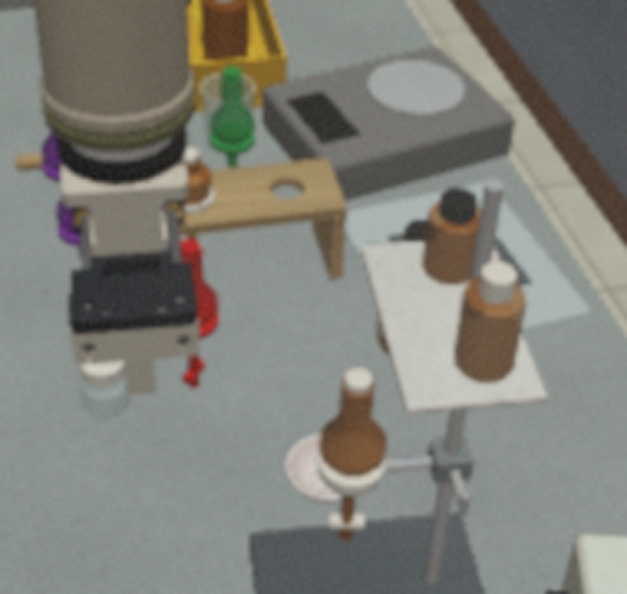

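View pics/s12.png

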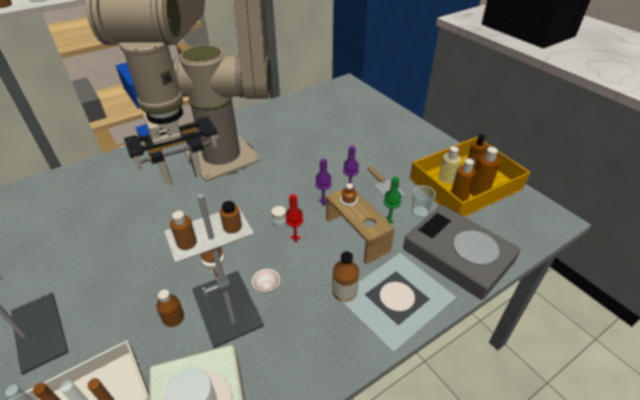

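The funnel hangs upright in the ring at side (348,270), with the hand well clear and everything else in place. In the side camera the stem is at (0.591, −0.261) and the ring at (0.591, −0.261). Handing in.

```bash
python3 -c "
from h import *
print(robot.close_job())"
```

```text
the job is handed in; nothing more can be done
None
```

The taller amber funnel now hangs upright in the hook, released, and the job was handed in after about 13.5 s. The close call reports no verdict, so I can't confirm how it was judged.

**What I did:** I took the funnel from the far hole of the rack, gripping only the top of its neck. The moves can't tilt the hand, so I kept it vertical. That left about 8 mm between the gripper body and the top of the little shelf, by the dimensions. I brought the stem in through the mouth and lowered it in small steps until the collar rested on the ring. I held it there with about 3–6 N of load, then opened the jaws and backed away from the stand.

**Last checks:**
- **Position:** in the side camera the stem and the ring's axis agree to about 0.5 mm. Stem and neck fits agree to under 1 mm, so it hangs upright.
- **Height:** contact put the collar at 0.171 m, matching the ring top seen in the images, so funnel_mid is about 0.176 m above the bench.
- **Surroundings:** in the last pictures the hand is well clear. The shorter funnel and the other things I could see look unmoved, judged by eye.

**What disagreed or failed:**
- The scene and side cameras differed by 2–3 mm. I corrected for that using the held funnel, and they then agreed to about 1 mm.
- The final scene-camera stem fit used only 6 points and was up to 2–3 mm off the other estimates, so I gave it little weight.
- One move call was refused because its rows lacked some keys; nothing moved, and I resent it.

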